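# Turn the scale pan's lip to the mug

## Task

Take the weighing pan by the grip of its hoop handle and lift it straight up off the two pins of the kitchen scales. Then, staying over the scales, turn it a quarter turn to whichever side makes its pouring lip point at the mug, keeping the pan level and the loose tea ball resting in its middle. Finish still holding the pan like that, at rest in the air a hand's breadth above the scales, and leave the mug, tall tin, fruit and teaspoon where they are.

Things in the scene. Friction and masses are not known exactly. Their poses are not given: they have to be found in the camera images.
- scales: White kitchen scales, a fixed flat housing 150 (x) x 180 (y) x 45 mm high with a steel top. Origin at the centre of the underside on the worktop, z up. Display on the -x side. Two upright steel pins, 8 mm thick and 9 mm high, stand on the top at y = +45 and -45 mm.
- pan: White dished weighing pan, about 0.35 kg, loose on the scales. Origin: centre of its foot's underside (45 mm above the scales' origin when seated), z up. Foot plate 70 x 130 x 8 mm with 12 mm holes over the pins, free after 9 mm of lifting. Round rim 85 mm radius, 35 mm above the origin, open only at the pouring lip, which points along the pan's own -x (at the start, the scales' -x).
- pan_grip (a point): Middle of the wooden grip at the top of the steel hoop handle that spans the pan along its y; 100 mm above the pan's origin. A bar 16 mm wide (along the pan's x) x 70 mm long (along the pan's y) x 18 mm high; take it from above with the fingers closing along the pan's x. The ball's top is 55 mm below this point.
- pan_lip (a point): End of the pouring lip, at the pan's x = -110 mm, y = 0; 31 mm above the pan's origin.
- pan_rest (a point): The point in the pan's middle where the ball's centre is when it lies centred, 29 mm above the pan's origin. The dish rises from its middle as a shallow 10-degree cone, 160 mm across.
- tea_ball: Loose steel tea ball, 32 mm in diameter, 0.05 kg, origin at its centre; it lies in the middle of the pan and rolls when the pan is tilted or jerked.
- mug: Plain white mug with a handle, 95 mm high, 88 mm across the cup, 127 mm with the handle, standing upright with its middle about 210 mm to one side of the scales' middle (at the scales' +y or -y side). Origin at the centre of its underside outline, handle included; handle towards its -y.
- mug_mouth (a point): Centre of the mug's mouth, on the axis of the cup, 95 mm above the worktop. The lip must point at this.
- tall_tin: Closed food tin, 75 mm across and 110 mm high, standing on the other side of the scales from the mug. Leave it alone. Origin at the centre of its underside.
- lemon: Lemon, 78 x 55 x 56 mm, behind the scales. Leave it alone. Origin at the centre of its underside.
- apple: Apple, 80 x 78 x 69 mm, far right. Leave it alone. Origin at the centre of its underside.
- teaspoon: Teaspoon, 135 x 28 x 11 mm, lying on the worktop at the right. Leave it alone. Origin at the centre of its underside.

How it is judged:
On the way, in this order (a step that is already met when the one before it is completed fails the run):
1. the pan is held by the fingers and lifted clear of the pins (z of pan in the frame of scales above 0.065 m and contact force between the fingers and pan above 0.5 N), for 0.1 s.
2. the pan, still in the air and held, is turned so that its lip points at the mug (all of step 1 and y of mug_mouth in the frame of pan between -0.045 and 0.045 m and x of mug_mouth in the frame of pan below -0.08 m), for 0.2 s.
At the end, for the whole second after the job is handed in: Fingers hold the pan at rest 30-160 mm over the scales, within 60 mm of centred, touching nothing else, tilted under 7 degrees; the lip's line passes within 45 mm of the middle of the mug's mouth; the ball lies still within 12 mm of the pan's middle, not touched by the fingers (y of mug_mouth in the frame of pan between -0.045 and 0.045 m and x of mug_mouth in the frame of pan below -0.08 m and contact force between the fingers and pan above 0.5 N and z of pan in the frame of scales between 0.075 and 0.205 m and horizontal distance between pan and scales below 0.06 m and angle between pan's own z axis and vertical below 0.12 rad and distance between tea_ball and pan_rest below 0.012 m and linear speed of pan below 0.03 m/s and angular speed of pan below 0.15 rad/s and linear speed of tea_ball below 0.04 m/s and contact force between pan and scales below 0.1 N and contact force between pan and mug below 0.1 N and contact force between pan and tall_tin below 0.1 N and contact force between the fingers and tea_ball below 0.1 N); the arm keeps its last pose, push and grip.
It fails at once if the tea ball strays more than 30 mm from the middle of the pan (distance between tea_ball and pan_rest above 0.03 m).
It fails at once if the pan tilts more than 15 degrees (angle between pan's own z axis and vertical above 0.26 rad).
It fails at once if the pan is carried more than 120 mm away from over the scales (horizontal distance between pan and scales above 0.12 m).
It fails at once if a bystander is moved more than 20 mm (distance of any of mug, tall_tin, lemon, apple, teaspoon from where it was at the start of the episode above 0.02 m).
It also fails if it takes over 40 s, if anything falls off the work surface, if the arm or the gripper's body presses on something with over 40 N, if the wrist force passes 120 N, or if a joint passes its speed limit or range.

## Robot

A 6-joint arm with a two-finger parallel gripper is mounted at the origin on a cart in front of the work surface, level with it; the furniture and walls round the work are solid. World frame = base frame: x ahead of the robot, y to its left, z up, the work surface at z = 0. Lengths are in m, angles in rad, forces in N, time in s.
With the tool pointing down it reaches from about 0.35 to 0.975 m from the base axis. Payload 17.4 kg.
Tool frame: the origin (TCP) lies at the very end of the fingers, on their centre line; the grasp point (between the pads) lies arm.hold_point_z behind it (arm.hold_point_z is the distance from the TCP to the grasp point, in m); z points along the fingers, y is the line along which they close (so a half turn about z gives the same grasp; the last joint's range is limited). The gripper opens to 85 mm and grips with 20 to 120 N. Pads are 22 mm wide; open, the fingers measure 114 mm over their backs; the gripper's body (76 mm by 85 mm) begins 54 mm behind the grasp point. The pads swing forward as they close: fully open they stand 13 mm farther back than shut.
Start: joints at [-1.32, 0.116, 1.442, -0, 1.584, -0.038], TCP at [0.192, -0.647, 0.231] pointing down, gripper open.
Joint ranges: [-2.83, 2.83], [-0.83, 2.19], [0.07, 2.5], [-1.14, 4.28], [0.01, 3], [-2.97, 2.97]. Speed limits (rad/s): [1.89, 1.89, 2.22, 3.14, 3.14, 3.14].

## Interface

Orientations are given as [roll, pitch, yaw] about the fixed x, y, z axes, in that order (R = Rz(yaw) Ry(pitch) Rx(roll)).
In Python, from station import arm gives the robot as it stands.
- The arm moves only by the tool step_hand, called by a JSON object that holds its "method" and its "body", one argument or row to a line. Schema: {"type":"object","properties":{"motion":{"type":"array","items":{"type":"number"},"minItems":5,"maxItems":40},"clamp_n":{"type":"number"},"only":{"type":"string"},"quiet":{"type":"boolean"},"lines":{"type":"string"}},"required":["motion"],"additionalProperties":false}. motion is one flat list of numbers that holds 1 to 8 rows one after another, with no inner brackets; each row has 5 numbers: dx, dy, dz in m, then a turn about the tool's z in rad, then the finger opening in m; each row is the pose to reach, as a shift and turn from the pose commanded when the call began, along the tool's axes at that moment; what a row does not reach only later rows make up. A row lasts 1/12 s, in which the tool goes at most 0.0417 m and 0.125 rad, less where a joint would pass 70% of its speed; a pose out of reach is approached as far as the arm can. The fingers move at their own pace and stop on an object; clamp_n is the grip in N (left out, the last holds). Time passes only in rows, so rows that do not move let the fingers close. The tool returns the time, the measured TCP pose, the force, the opening and the grip force at its end. only (a regular expression) keeps the lines of the reply that match it, lines (a string "A,B") keeps lines A to B, and quiet returns only ok. Input that does not fit is refused with a message, and nothing moves.
- arm.sense(): the state, without advancing time (a new reading comes with each control period).
- arm.capture(name): name is "scene" or "top"; returns a dict with "pixels" (384x512x3 uint8, red, green, blue), "mtx" (3x3 intrinsics, pixels), "rvec" (rotation vector, rad) and "tvec" (3), from world to camera coordinates, as OpenCV has them. Camera axes: x right, y down, z forward; pixel columns grow to the right and rows downward; lengths in m; the calibration is good to about 2 mm. A picture is of the moment at which its call begins. There is no depth.
- arm.finish_job(): hands the job in; it is judged then, once.
The state is a dict: "t": time; "q": joint angles; "dq": joint speeds; "tau": joint torques, N m; "position": TCP position; "tool_rot": TCP orientation; "force": force on the tool from outside, world axes, zero at the start; "torque": the same for the moment, N m; "finger_gap": finger opening in m; "grip_force": force on a finger pad.
Only numpy, scipy, OpenCV 4.12 (cv2) and the standard library are available. Lean on these libraries where they do the work, as an engineer would, in place of code of your own. Each camera call takes 0.05 s, during which the arm holds its last target. There are 200 camera calls.

## Working session

There is one attempt and no reset: what is moved stays moved. The work goes in short steps, Python scripts to look and compute and a tool call to move; the robot and the scene stay as the last step left them, time stands still between calls to the robot, and variables do not carry over. Pictures are saved under pics/ and viewed, at most 10 in all, crops included, and the job is handed in when it is done.

```bash
mkdir -p pics
```

Create h.py:
```python
import numpy as np, cv2
from station import arm
def snap(n,f):
    c=arm.capture(n); cv2.imwrite(f'pics/{f}.png',c['pixels'][:,:,::-1]); np.savez(f'{f}.npz',**c); return c
```

Run:
```python
from h import *
for n in('scene','top'):
    c=snap(n,n+'0'); R=cv2.Rodrigues(np.array(c['rvec'],float))[0]
    print(n,-R.T@np.ravel(c['tvec']),R[2],c['mtx'][0])
s=arm.sense();print(s['t'],s['position'],s['tool_rot'],s['finger_gap'],arm.hold_point_z)
```

```text
scene [-0.40660596  0.70297076  1.01321797] [ 0.64944311 -0.48384023 -0.58661937] [446.06503886   0.         257.00845348]
top [ 0.40678713 -0.04961393  1.30695886] [ 0.15004166 -0.01236215 -0.98860239] [368.39281625   0.         251.18788672]
0.1 [ 0.19218753 -0.64687157  0.23061514] [-3.14048445e+00 -8.86181375e-05  2.88794918e-01] 0.08567466120339476 0.0187
```

View pics/scene0.png

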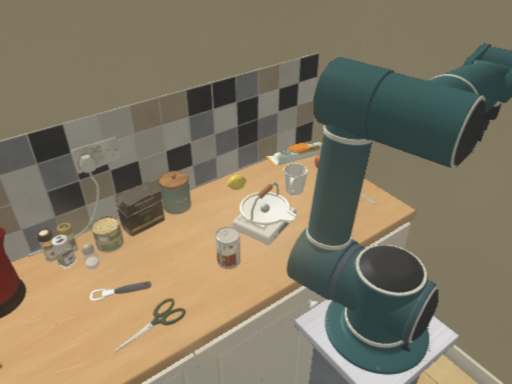

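View pics/top0.png

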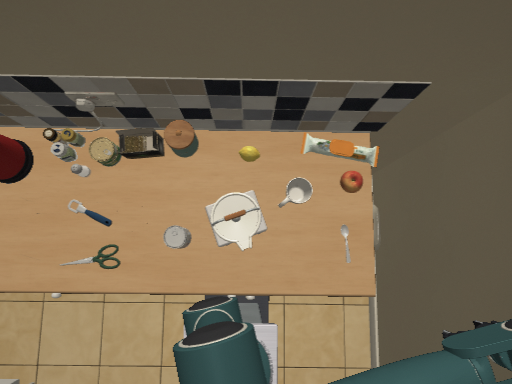

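The top view shows the pan at about (237,218) with its lip at (245,245) and grip at (235,215). The mug is on the right at (299,190), the tin on the left at (177,237). I'll enlarge both views to get accurate pixels.

Run:
```python
import cv2
a=cv2.imread('pics/top0.png')[165:265,190:320]; cv2.imwrite('pics/topc.png',cv2.resize(a,None,fx=6,fy=6,interpolation=cv2.INTER_CUBIC))
a=cv2.imread('pics/scene0.png')[155:255,210:320]; cv2.imwrite('pics/scenec.png',cv2.resize(a,None,fx=6,fy=6,interpolation=cv2.INTER_CUBIC))
```

```text
(no output)
```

View pics/topc.png

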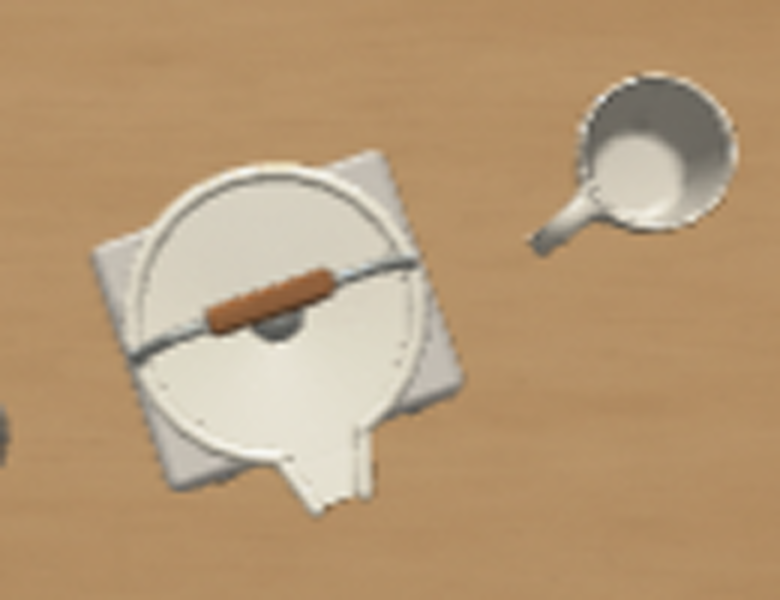

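View pics/scenec.png

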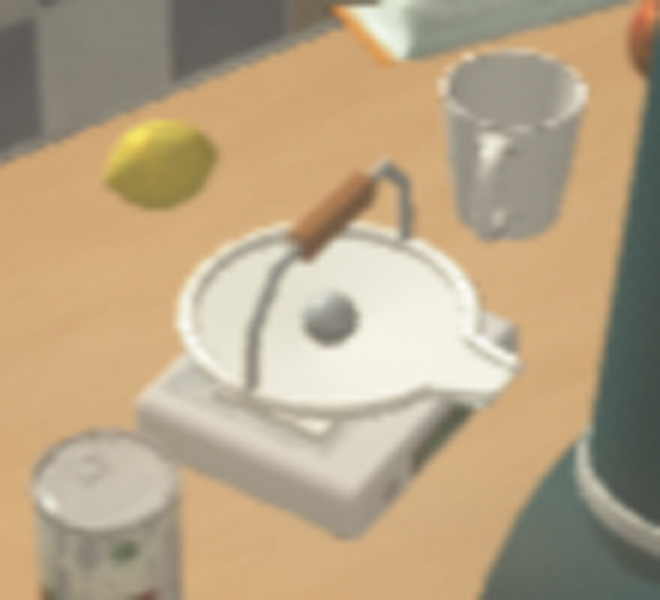

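The top crop shows the grip from (208,320) to (333,281), the mug mouth centred at (658,152) and the lip end at (343,503). In the scene crop the grip centre is at (333,216), the mouth at (513,92), the ball at (330,318) and the lip end at (500,385).

Add to h.py:
```python
def P(f):
    c=np.load(f); R=cv2.Rodrigues(c['rvec'].astype(float))[0]
    return c['mtx']@np.c_[R,c['tvec'].reshape(3)]
def tri(T,S,a,b):
    X=cv2.triangulatePoints(T,S,np.array(a,float).reshape(2,1),np.array(b,float).reshape(2,1)); return (X[:3]/X[3]).ravel()
def onz(M,u,z):
    A=np.array([M[0]-u[0]*M[2],M[1]-u[1]*M[2]]); return np.linalg.solve(A[:,:2],-A[:,2]*z-A[:,3])
def un(p,o): return (np.array(p)+.5)/6-.5+o
```

Run:
```python
from h import *
T,S=P('top0.npz'),P('scene0.npz'); ot,os=np.array([190,165]),np.array([210,155])
for n,a,b in [('grip',(271,300),(333,216)),('gripL',(208,320),(300,248)),('gripR',(333,281),(368,184)),('mouth',(658,152),(513,92)),('lip',(343,503),(500,385))]:
    print(n,tri(T,S,un(a,ot),un(b,os)).round(4))
L,R=[onz(T,un(a,ot),.145) for a in((208,320),(333,281))]; print(L,R,np.arctan2(*(L-R)[::-1]),np.linalg.norm(L-R))
# rim circle points at z .08, scale corners at .045
rim=np.array([(270,165),(130,330),(425,300),(180,430),(375,205),(165,225)])
Q=np.array([onz(T,un(a,ot),.08) for a in rim]); s=np.linalg.lstsq(np.c_[2*Q,np.ones(6)],(Q**2).sum(1),rcond=None)[0]; print('rim',s[:2],np.sqrt(s[2]+s[:2]@s[:2]))
C=np.array([onz(T,un(a,ot),.045) for a in[(93,250),(380,152),(463,380),(178,488)]]);print('scales',C.mean(0),C,np.arctan2(*(C[0]-C[1])[::-1]))
print('mouth',onz(T,un((658,152),ot),.095),'lip',onz(T,un((343,503),ot),.076))
```

```text
grip [ 0.5113 -0.0134  0.1462]
gripL [0.4996 0.0186 0.1462]
gripR [ 0.5218 -0.0458  0.1476]
mouth [ 0.6028 -0.2246  0.093 ]
lip [ 0.408  -0.0511  0.0778]
[0.50067167 0.01976066] [ 0.52219641 -0.04561424] 1.8888681085871846 0.06882725330279488
rim [ 0.50932677 -0.01516737] 0.08248345117815781
scales [ 0.51139457 -0.014634  ] [[ 0.54796724  0.09254462]
 [ 0.60736423 -0.07127444]
 [ 0.476619   -0.12017365]
 [ 0.41362783  0.04036746]] 1.9186311459045302
mouth [ 0.60179084 -0.2250706 ] lip [ 0.40648132 -0.05278608]
```

All points agree with the text: grip height 0.146, mouth 0.093, rim radius 0.0825. The pan yaw is about 0.335 and the lip has to turn about +1.64 rad to face the mug. I'll travel at the current height first.

Create to.py:
```python
import sys; from h import *
from scipy.spatial.transform import Rotation as Ro
s=arm.sense(); R=Ro.from_euler('xyz',s['tool_rot']); x,y,z,yaw=map(float,sys.argv[1:])
print('shift',R.inv().apply(np.array([x,y,z])-s['position']).round(4),'turn',round(-((yaw-s['tool_rot'][2]+np.pi)%(2*np.pi)-np.pi),4),s['q'].round(2),'pos',np.round(s['position'],4),np.round(s['tool_rot'],4))
```

```text
(no output)
```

{"method": "step_hand", "body": {
  "motion": [0.04, -0.04, 0, -0.1, 0.085, 0.07, -0.07, 0, -0.2, 0.085, 0.1, -0.1, 0, -0.3, 0.085, 0.125, -0.13, 0, -0.4, 0.085, 0.15, -0.16, 0, -0.5, 0.085, 0.18, -0.19, 0, -0.6, 0.085, 0.21, -0.22, 0, -0.7, 0.085, 0.24, -0.25, 0, -0.8, 0.085],
  "clamp_n": 40
}}

```text
t: 0.77
position: [0.345, -0.3489, 0.2311]
tool_rot: [3.142, -0.0, 1.093]
force: [1.3, -0.3, 0.3]
finger_gap: 0.0849
grip_force: 0.0
```

```bash
python3 to.py .511 -.0135 .2 1.906
```

```text
shift [ 0.3742 -0.0067  0.0311] turn -0.8128 [-0.84 -0.29  1.82  0.    1.61 -0.37] pos [ 0.345  -0.3489  0.2311] [ 3.1416 -0.      1.0932]
```

{"method": "step_hand", "body": {
  "motion": [0.04, 0, 0, -0.1, 0.085, 0.08, 0, 0.005, -0.2, 0.085, 0.12, 0, 0.01, -0.3, 0.085, 0.16, 0, 0.015, -0.4, 0.085, 0.2, 0, 0.02, -0.5, 0.085, 0.24, 0, 0.025, -0.6, 0.085, 0.28, -0.005, 0.03, -0.7, 0.085, 0.31, -0.005, 0.03, -0.8, 0.085]
}}

```text
t: 1.43
position: [0.484, -0.0709, 0.2002]
tool_rot: [-3.141, -0.001, 1.895]
force: [0.1, -0.6, -0.0]
finger_gap: 0.0848
grip_force: 0.0
```

{"method": "step_hand", "body": {
  "motion": [0, 0, 0, 0, 0.085, 0, 0, 0, 0, 0.085]
}}

```text
t: 1.6
position: [0.4842, -0.0726, 0.2009]
tool_rot: [-3.141, -0.0, 1.891]
force: [-0.5, -1.0, 0.2]
finger_gap: 0.0851
grip_force: 0.0
```

```bash
python3 to.py .511 -.0135 .2 1.906
```

```text
shift [0.0477 0.0441 0.0009] turn -0.0148 [-0.2  -0.29  1.87 -0.    1.56 -0.52] pos [ 0.4842 -0.0726  0.2009] [-3.1408e+00 -3.0000e-04  1.8912e+00]
```

{"method": "step_hand", "body": {
  "motion": [0.025, 0.022, 0, -0.015, 0.085, 0.048, 0.044, 0, -0.015, 0.085, 0.048, 0.044, 0, -0.015, 0.085, 0.048, 0.044, 0, -0.015, 0.085]
}}

```text
t: 1.93
position: [0.5108, -0.0146, 0.2011]
tool_rot: [-3.141, -0.0, 1.903]
force: [-0.3, 0.0, -0.3]
finger_gap: 0.0851
grip_force: 0.0
```

```bash
python3 to.py .511 -.0135 .127 1.906
```

Run:
```python
from h import *
import cv2
for n,(x,y) in(('top',(190,165)),('scene',(200,135))):
    a=snap(n,n+'1')['pixels'][y:y+100,x:x+120,::-1]; cv2.imwrite(f'pics/{n}1c.png',cv2.resize(a,None,fx=6,fy=6,interpolation=2))
```

```text
shift [0.0009 0.0006 0.0741] turn -0.0026 [-0.08 -0.24  1.83 -0.    1.55 -0.41] pos [ 0.5108 -0.0146  0.2011] [-3.141  -0.      1.9034]
```

View pics/scene1c.png

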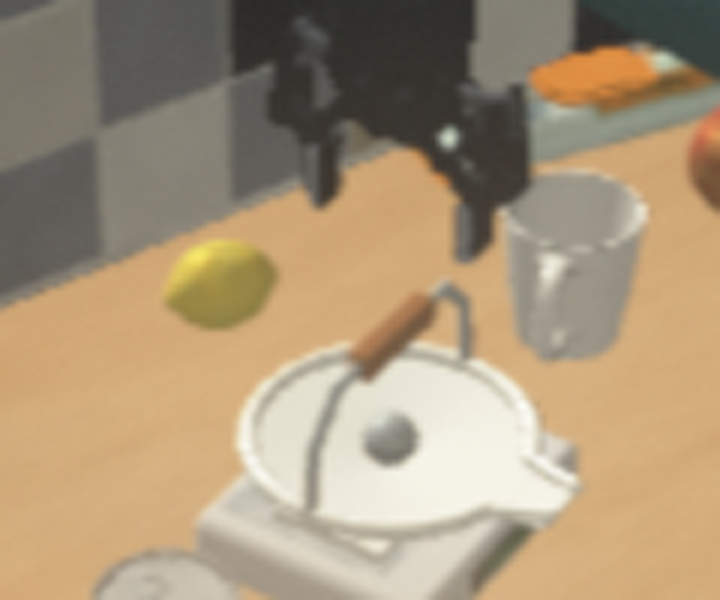

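The fingertips at (320,200) and (470,255) straddle the grip centre at (393,336), and the ball is still centred at (390,437). I'll descend and then close gently.

{"method": "step_hand", "body": {
  "motion": [0.001, 0, 0.025, 0, 0.085, 0.001, 0, 0.045, 0, 0.085, 0.001, 0, 0.06, 0, 0.085, 0.001, 0, 0.07, 0, 0.085, 0.001, 0, 0.075, 0, 0.085, 0.001, 0, 0.075, 0, 0.085, 0.001, 0, 0.075, 0, 0.085]
}}

```text
t: 2.62
position: [0.5106, -0.014, 0.127]
tool_rot: [3.141, 0.0, 1.903]
force: [0.2, 1.0, 0.5]
finger_gap: 0.0851
grip_force: 0.0
```

{"method": "step_hand", "body": {
  "motion": [0, 0, 0, 0, 0.06, 0, 0, 0, 0, 0.045, 0, 0, 0, 0, 0.035, 0, 0, 0, 0, 0.028, 0, 0, 0, 0, 0.024, 0, 0, 0, 0, 0.02, 0, 0, 0, 0, 0.018, 0, 0, 0, 0, 0.016],
  "clamp_n": 40
}}

```text
t: 3.28
position: [0.5103, -0.0136, 0.1263]
tool_rot: [-3.141, -0.0, 1.904]
force: [-0.4, 0.2, -2.3]
finger_gap: 0.0161
grip_force: 1.3
```

```bash
python3 to.py .511 -.0135 .127 1.906
```

```text
shift [-0.0002  0.0006 -0.0007] turn -0.0022 [-0.08 -0.2   1.92 -0.    1.42 -0.41] pos [ 0.5103 -0.0136  0.1263] [-3.1412 -0.      1.9038]
```

{"method": "step_hand", "body": {
  "motion": [0, 0, 0, 0, 0.01, 0, 0, 0, 0, 0.005, 0, 0, 0, 0, 0, 0, 0, 0, 0, 0, 0, 0, 0, 0, 0],
  "clamp_n": 60
}}

```text
t: 3.7
position: [0.5105, -0.0135, 0.1264]
tool_rot: [3.141, 0.0, 1.904]
force: [-2.5, -0.1, 3.5]
finger_gap: 0.0149
grip_force: 59.2
```

{"method": "step_hand", "body": {
  "motion": [0, 0, -0.001, 0, 0, 0, 0, -0.003, 0, 0, 0, 0, -0.005, 0, 0, 0, 0, -0.008, 0, 0, 0, 0, -0.011, 0, 0, 0, 0, -0.014, 0, 0, 0, 0, -0.017, 0, 0, 0, 0, -0.02, 0, 0]
}}

```text
t: 4.37
position: [0.5105, -0.0135, 0.1467]
tool_rot: [3.141, 0.0, 1.904]
force: [0.3, 0.0, -3.3]
finger_gap: 0.0152
grip_force: 58.5
```

{"method": "step_hand", "body": {
  "motion": [0, 0, -0.004, 0, 0, 0, 0, -0.009, 0, 0, 0, 0, -0.015, 0, 0, 0, 0, -0.021, 0, 0, 0, 0, -0.027, 0, 0, 0, 0, -0.033, 0, 0, 0, 0, -0.038, 0, 0, 0, 0, -0.042, 0, 0]
}}

```text
t: 5.03
position: [0.5106, -0.0135, 0.1891]
tool_rot: [3.141, 0.0, 1.904]
force: [-0.7, -0.7, -2.8]
finger_gap: 0.0154
grip_force: 58.5
```

{"method": "step_hand", "body": {
  "motion": [0, 0, -0.004, 0, 0, 0, 0, -0.008, 0, 0, 0, 0, -0.012, 0, 0, 0, 0, -0.015, 0, 0, 0, 0, -0.017, 0, 0, 0, 0, -0.018, 0, 0, 0, 0, -0.018, 0, 0, 0, 0, -0.018, 0, 0]
}}

```text
t: 5.7
position: [0.5104, -0.0135, 0.2062]
tool_rot: [-3.141, -0.0, 1.904]
force: [-0.5, 0.6, -3.1]
finger_gap: 0.0152
grip_force: 58.5
```

```bash
python3 to.py .511 -.0135 .207 1.904;  python3 - <<'E'
from h import *
o=[]
for n,(x,y) in(('top',(190,165)),('scene',(200,135))):
    a=snap(n,n+'2')['pixels'][y:y+120,x:x+130,::-1]; o.append(cv2.resize(a,None,fx=3,fy=3,interpolation=2))
cv2.imwrite('pics/c2.png',np.hstack(o))
E
```

```text
shift [-0.0001  0.0006 -0.0008] turn -0.0002 [-0.08 -0.24  1.82  0.    1.56 -0.41] pos [ 0.5104 -0.0135  0.2062] [-3.1415e+00 -1.0000e-04  1.9038e+00]
```

View pics/c2.png

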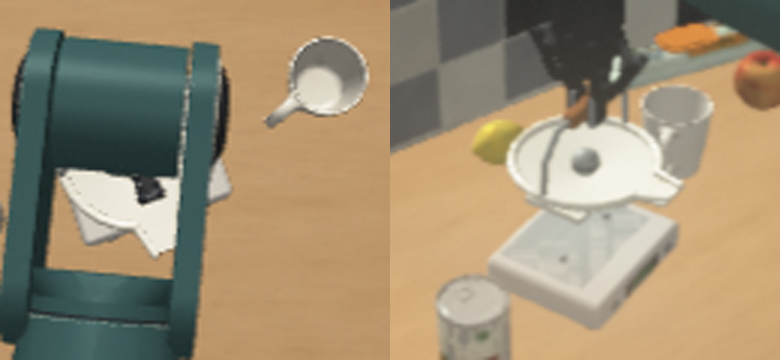

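The pan is lifted about 80 mm and level, with the ball centred at (585,160) and the scales bare below. Next is a slow −1.64 rad tool turn (world +), ramped at both ends.

{"method": "step_hand", "body": {
  "motion": [0, 0, 0, -0.005, 0, 0, 0, 0, -0.02, 0, 0, 0, 0, -0.045, 0, 0, 0, 0, -0.08, 0, 0, 0, 0, -0.12, 0, 0, 0, 0, -0.17, 0, 0, 0, 0, -0.22, 0, 0, 0, 0, -0.27, 0]
}}

```text
t: 6.47
position: [0.5104, -0.0135, 0.2063]
tool_rot: [-3.142, -0.0, 2.178]
force: [-0.8, -0.2, -4.0]
finger_gap: 0.0148
grip_force: 58.5
```

{"method": "step_hand", "body": {
  "motion": [0, 0, 0, -0.05, 0, 0, 0, 0, -0.1, 0, 0, 0, 0, -0.15, 0, 0, 0, 0, -0.2, 0, 0, 0, 0, -0.25, 0, 0, 0, 0, -0.3, 0, 0, 0, 0, -0.35, 0, 0, 0, 0, -0.4, 0]
}}

```text
t: 7.13
position: [0.5104, -0.0135, 0.2063]
tool_rot: [-3.142, -0.0, 2.578]
force: [1.1, 0.2, -3.9]
finger_gap: 0.0149
grip_force: 58.5
```

{"method": "step_hand", "body": {
  "motion": [0, 0, 0, -0.05, 0, 0, 0, 0, -0.1, 0, 0, 0, 0, -0.15, 0, 0, 0, 0, -0.2, 0, 0, 0, 0, -0.25, 0, 0, 0, 0, -0.3, 0, 0, 0, 0, -0.35, 0, 0, 0, 0, -0.4, 0]
}}

```text
t: 7.8
position: [0.5104, -0.0135, 0.2063]
tool_rot: [-3.142, -0.0, 2.978]
force: [-0.1, -0.1, -4.0]
finger_gap: 0.0149
grip_force: 58.5
```

{"method": "step_hand", "body": {
  "motion": [0, 0, 0, -0.05, 0, 0, 0, 0, -0.1, 0, 0, 0, 0, -0.15, 0, 0, 0, 0, -0.2, 0, 0, 0, 0, -0.25, 0, 0, 0, 0, -0.3, 0, 0, 0, 0, -0.35, 0, 0, 0, 0, -0.395, 0]
}}

```text
t: 8.47
position: [0.5105, -0.0135, 0.2063]
tool_rot: [3.142, -0.0, -2.91]
force: [-0.5, 0.4, -3.4]
finger_gap: 0.0149
grip_force: 58.5
```

{"method": "step_hand", "body": {
  "motion": [0, 0, 0, -0.045, 0, 0, 0, 0, -0.085, 0, 0, 0, 0, -0.12, 0, 0, 0, 0, -0.145, 0, 0, 0, 0, -0.16, 0, 0, 0, 0, -0.17, 0, 0, 0, 0, -0.175, 0, 0, 0, 0, -0.175, 0]
}}

```text
t: 9.13
position: [0.5105, -0.0135, 0.2063]
tool_rot: [-3.142, -0.0, -2.739]
force: [-0.6, -0.3, -3.0]
finger_gap: 0.0152
grip_force: 58.5
```

{"method": "step_hand", "body": {
  "motion": [0, 0, 0, 0, 0, 0, 0, 0, 0, 0, 0, 0, 0, 0, 0, 0, 0, 0, 0, 0, 0, 0, 0, 0, 0, 0, 0, 0, 0, 0, 0, 0, 0, 0, 0, 0, 0, 0, 0, 0]
}}

```text
t: 9.8
position: [0.5104, -0.0135, 0.2063]
tool_rot: [3.142, -0.0, -2.739]
force: [0.1, -1.1, -3.8]
finger_gap: 0.0149
grip_force: 58.5
```

```bash
python3 to.py .511 -.0135 .207 3.548;  python3 - <<'E'
from h import *
o=[]
for n,(x,y) in(('top',(190,165)),('scene',(200,135))):
    a=snap(n,n+'3')['pixels'][y:y+100,x:x+130,::-1]; o.append(cv2.resize(a,None,fx=3,fy=3,interpolation=2) if n=='top' else cv2.resize(a[:,:],None,fx=3,fy=3,interpolation=2))
cv2.imwrite('pics/c3.png',np.hstack(o))
E
```

```text
shift [-0.0005 -0.0002 -0.0007] turn -0.0042 [-0.08 -0.24  1.82  0.    1.56 -2.05] pos [ 0.5104 -0.0135  0.2063] [ 3.1415 -0.     -2.7394]
```

View pics/c3.png

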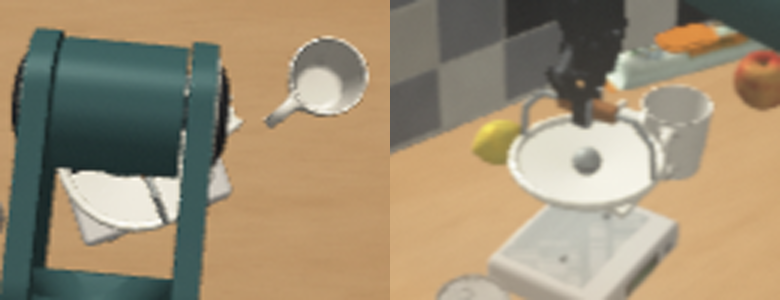

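The pan is turned and level, with the ball centred at (586,160) in the right half. In the top view the lip pokes out at about (240,124), towards the mug at (328,77). One numeric check of the lip's line before handing in.

Run:
```python
from h import *
T=P('top3.npz'); u=np.array([240,124])/3+[190,165]
l=onz(T,u,.157); p=np.array([.5105,-.0135]); m=np.array([.602,-.225]); d=(l-p)/np.linalg.norm(l-p); v=m-p
print('lip',l,np.linalg.norm(l-p),'off',d[0]*v[1]-d[1]*v[0],'along',d@v)
```

```text
lip [ 0.53816581 -0.12367528] 0.11359572531298077 off 0.037234846102281165 along 0.22741606415497442
```

The 37 mm offset could simply be the visible corner of the lip, so I'll overlay the expected lip outline and look closer.

Run:
```python
from h import *
o=[]
for n,(x,y) in(('top',(225,180)),('scene',(370-10-100,170))):
    a=cv2.imread(f'pics/{n}3.png')[y-10:y+50,x:x+60]; a=cv2.resize(a,None,fx=6,fy=6,interpolation=2); M=P(n+'3.npz')
    th=-1.163; d=np.array([np.cos(th),np.sin(th)]); e=np.array([-d[1],d[0]])
    for k in(-.015,0,.015):
        q=np.r_[np.array([.5105,-.0135])+.11*d+k*e,.157,1]; w=M@q; w=w[:2]/w[2]; print(n,w)
        cv2.circle(a,tuple(((w-[x,y-10]+.5)*6).astype(int)),3,(0,0,255),-1)
    o.append(a)
cv2.imwrite('pics/c4.png',np.hstack(o))
```

```text
top [268.97149339 205.62578259]
top [267.10875448 201.25062674]
top [265.25240514 196.89047858]
scene [284.88091311 172.7629357 ]
scene [280.96497045 171.50784103]
scene [277.08011621 170.26271048]
```

View pics/c4.png

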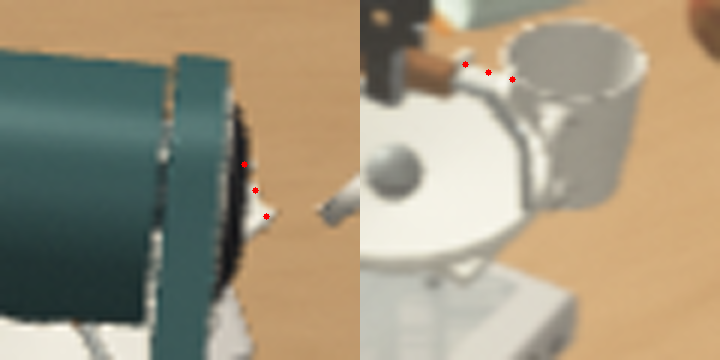

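The predicted lip end (the red dots) lies on the visible lip in both views, so the point I measured was its corner and the lip faces the mug. Handing in.

```bash
python3 -c "
from station import arm
print(arm.finish_job())"
```

```text
the job is handed in; nothing more can be done
None
```

I handed the job in with the pan held level and at rest about 80 mm above the scales, lip pointing at the mug and the tea ball centred; no verdict came back.

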